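# Vial tray from the sample cooler onto the fold-out rest

### The job

First swing the brace of the narrow bench rest all the way out to its stop. Then draw the vial tray by its pull tab out of the sample cooler until it is wholly clear of the bay and let go of it on the bench; then take the tray by its sides (never lift it by the tab) and, keeping it level, set it lengthwise along the rest, centred on the post and the outswung brace, and let go. Leave the two bottles and the beaker where they stand.

Things in the scene. Friction and masses are not known exactly. Their poses are not given: they have to be found in the camera images.
- cooler: Fixed white sample cooler, 260 deep (x), 240 wide (y), 100 mm high over its front 110 mm, 170 mm behind. Origin: bench level, middle of the front face; +x points into the machine, so -x is the way out. In the front a roofed bay, a straight tunnel on the axis y = 0, 76 wide, 60 high, 200 mm deep, whose floor is the bench itself.
- tray: Loose aluminium vial tray, 0.3 to 0.5 kg: a block 150 long (x), 60 wide (y), 30 mm high, flat below; vial caps stand to 44 mm over the middle 44 mm of its width. Origin: centre of the block's underside; centre of mass within 3 mm of the block's middle. Starts in the bay, parallel to it, its -x end 15 to 35 mm out of the front face.
- tray_tab (a point): Grip point on the tray's steel pull tab, an upright fin 26 long (x), 12 thick (y), from 2 to 44 mm above the underside, its middle 120 mm from the tray's origin along -x (45 mm ahead of the block, joined by a low neck). The point is 30 mm above the underside. Axes: the tray's.
- stand: Fixed steel bench rest: a base plate 110 (x) by 100 (y) by 8 mm, and on its middle a post, 22 mm diameter, with a ledge 26 (x) by 24 (y) mm whose flat top is 90 mm above the bench. Origin: bench level on the post's axis, which is also the brace's hinge axis. The brace, swung out, points along the stand's +x.
- brace (a joint): Angle of the brace, a level steel bar 16 wide, 12 thick (72 to 84 mm above the bench), reaching 124 mm from the hinge axis, with a 24 mm square pad by its end, top 90 mm up. Grows counter-clockwise from above; 1.95 rad = fully out at its stop; at value q it points q - 1.95 from the stand's +x; 0 = folded. Stays where left; friction 0.12 N m.
- brace_tip (a point): Middle of the top of the brace's end pad, 112 mm from the hinge axis, 90 mm above the bench. Its own x points outwards along the brace.
- rest_mid (a point): Point in the stand's frame 56 mm from the post's axis along the stand's +x, 90 mm above the bench: where the centre of the tray's underside belongs. The axes are the stand's.
- reagent_bottle: Clear glass bottle with blue cap, 72 mm diameter, 150 mm tall, bystander. Origin: centre of its underside.
- amber_bottle: Amber glass bottle with blue cap, 60 mm diameter, 120 mm tall, bystander. Origin: centre of its underside.
- beaker: Open glass beaker, 70 mm diameter, 90 mm tall, bystander. Origin: centre of its underside.
There are look-alikes about, which are no part of the job. There is more than one size of the tray; the job needs the larger.

How it is judged:
By the outcome, as a careful person would: the job done as asked, in the order asked, and still so for the second after the job is handed in, with the robot touching nothing.
It also fails if it takes over 64 s, if anything falls off the work surface, if the arm or the gripper's body presses on something with over 40 N, if the wrist force passes 120 N, or if a joint passes its speed limit or range.

### The arm

A 6-joint arm with a two-finger parallel gripper is mounted at the origin on the work surface. World frame = base frame: x ahead of the robot, y to its left, z up, the work surface at z = 0. Lengths are in m, angles in rad, forces in N, time in s.
With the tool pointing down it reaches from about 0.3 to 0.775 m from the base axis. Payload 14.6 kg.
Tool frame: the origin (TCP) lies on the centre line of the jaws, within the pads' length; the fingertips stand 19 mm ahead of it and the grasp point (between the pads) is the TCP; z points along the fingers, y is the direction in which the jaws open and shut (so a half turn about z gives the same grasp; the last joint's range is limited). The gripper opens to 94 mm and grips with 3 to 60 N. Pads are 16 mm wide; open, the fingers measure 119 mm over their backs; the gripper's body (75 mm by 177 mm) begins 78 mm behind the grasp point.
Start: joints at [-1.388, 0.3, 1.521, -0, 1.321, -0.067], TCP at [0.136, -0.533, 0.224] pointing down, gripper open.
Joint ranges: [-3.03, 3.03], [-0.79, 2.21], [0.23, 2.52], [-1.04, 4.18], [0, 3.07], [-2.55, 2.55]. Speed limits (rad/s): [2.22, 2.22, 2.57, 3.14, 3.14, 3.14].

### API

Orientations are given as [roll, pitch, yaw] about the fixed x, y, z axes, in that order (R = Rz(yaw) Ry(pitch) Rx(roll)).
In Python, from station import ctrl gives the robot as it stands. The module is installed in compiled form; this text tells all that it offers.
- The arm moves only by the shell command python3 -m creep 'ROWS' [FORCE]. ROWS is a JSON object of lists of equal length, an entry for each row: "translation": the shift along the world's x, y, z in mm, a list of three; "yaw": the turn about the world's z in rad; "gripper": the closure in counts, from 0 (fully open) to 255 (shut). A call has 1 to 5 rows; each row is the pose to reach, as a shift and turn from the pose measured when the call began; what a row does not reach only later rows make up. A row lasts 1/12 s, in which the tool goes at most 41.7 mm and 7.16 degrees, less where a joint would pass 70% of its speed; a pose out of reach is approached as far as the arm can. A call with a gripper value outside its range is refused whole. The fingers move at their own pace and stop on an object; FORCE is the grip in N (left out, the last holds). Time passes only in rows, so rows that repeat a pose let the fingers close. It gives the time, the measured TCP pose, the force and the opening at its end, in the units of the state.
- ctrl.get_obs(): the state, without advancing time (a new reading comes with each control period).
- ctrl.camera(name): name is "scene" or "top" or "wrist"; returns a dict with "pixels" (384x512x3 uint8, red, green, blue), "depth" (384x512 float32, m along the optical axis (not along the pixel's ray), 0 where there is no reading), "fx", "fy", "cx", "cy" (pixels), "dist" ([k1, k2, p1, p2, k3] as OpenCV has them; the pictures are not rectified), "R" (3x3) and "t" (3): a world point X has camera coordinates R X + t; the wrist camera has in their place "tool_from_camera" (4x4, takes a point from camera to tool coordinates, whose origin is the TCP and whose axes are the flange's). Camera axes: x right, y down, z forward; pixel columns grow to the right and rows downward; lengths in m; the calibration is good to about 2 mm. A picture is of the moment at which its call begins: read the wrist's pose just before it.
- ctrl.hand_in(): hands the job in, once; it reports no verdict.
The state is a dict: "time_s": time; "qpos": joint angles; "joint_vel": joint speeds; "tau": joint torques, N m; "ee_pos": TCP position; "eef_rot": TCP orientation; "force": force on the tool from outside, world axes, zero at the start; "moment": the same for the moment, N m; "grip_width": finger opening in m.
Only numpy, scipy, OpenCV 4.12 (cv2) and the standard library are available. Lean on these libraries where they do the work, as an engineer would, in place of code of your own. Each camera call takes 0.05 s, during which the arm holds its last target. There are 200 camera calls.

## Working session

There is one attempt and no reset: what is moved stays moved. The work goes in short steps, Python scripts to look and compute and a shell command to move; the robot and the scene stay as the last step left them, time stands still between calls to the robot, and variables do not carry over. Pictures are saved under pics/ and viewed, about 8 in all and at most 12, crops included, and the job is handed in when it is done.

```bash
mkdir -p pics
cat > h.py <<'E'
import numpy as np, cv2, os
from station import ctrl
from scipy.spatial.transform import Rotation as Ro
def grab(name):
    o=ctrl.get_obs(); c=ctrl.camera(name)
    if name=='wrist':
        M=np.eye(4); M[:3,:3]=Ro.from_euler('xyz',o['eef_rot']).as_matrix(); M[:3,3]=o['ee_pos']
        W=M@np.array(c['tool_from_camera']); 
    else:
        W=np.eye(4); R=np.array(c['R']); W[:3,:3]=R.T; W[:3,3]=-R.T@np.array(c['t'])
    c['W']=W; np.save('last_'+name+'.npy',{k:c[k] for k in c},allow_pickle=True); return c
def load(name): return np.load('last_'+name+'.npy',allow_pickle=True).item()
def K(c): return np.array([[c['fx'],0,c['cx']],[0,c['fy'],c['cy']],[0,0,1.]])
def save(c,f,crop=None,s=1.5):
    p=c['pixels'][:,:,::-1]
    if crop: u0,v0,u1,v1=crop; p=p[v0:v1,u0:u1]
    cv2.imwrite('pics/'+f,cv2.resize(p,None,fx=s,fy=s,interpolation=cv2.INTER_CUBIC))
def rays(c,uv):
    n=cv2.undistortPoints(np.array(uv,float).reshape(-1,1,2),K(c),np.array(c['dist'],float)).reshape(-1,2)
    return np.c_[n,np.ones(len(n))]
def atz(c,uv,z):
    d=rays(c,uv)@c['W'][:3,:3].T; o=c['W'][:3,3]; return o+d*((np.array(z)-o[2])/d[:,2])[:,None]
def bydepth(c,uv):
    d=np.array([c['depth'][int(round(v)),int(round(u))] for u,v in uv])
    return (rays(c,uv)*d[:,None])@c['W'][:3,:3].T+c['W'][:3,3]
def cloud(c):
    v,u=np.mgrid[0:384,0:512]; P=(rays(c,np.c_[u.ravel(),v.ravel()])*c['depth'].reshape(-1,1))@c['W'][:3,:3].T+c['W'][:3,3]
    P[c['depth'].ravel()==0]=np.nan; return P.reshape(384,512,3)
E
python3 - <<'E'
from h import *
for n in('top','scene'):
    c=grab(n); save(c,n+'0.png'); print(n,c['W'].round(3).tolist(),c['fx'])
print(ctrl.get_obs())
E
```

```text
top [[-0.018, -0.998, 0.062, 0.48], [-1.0, 0.019, 0.017, -0.079], [-0.018, -0.062, -0.998, 1.454], [0.0, 0.0, 0.0, 1.0]] 488.5213932367861
scene [[0.805, 0.473, -0.358, 0.984], [0.594, -0.643, 0.483, -0.596], [-0.002, -0.602, -0.799, 0.984], [0.0, 0.0, 0.0, 1.0]] 372.8099898389882
{'time_s': 0.1, 'qpos': array([-1.38756350e+00,  3.00425597e-01,  1.52151608e+00,  1.22729103e-05,
        1.32069356e+00, -6.66229043e-02]), 'joint_vel': array([-1.09373214e-03, -2.91548020e-03, -3.78795120e-04, -9.87736223e-04,
       -3.75819359e-04,  1.25852405e-05]), 'tau': array([ 8.85029931e-04, -5.32644796e+01, -3.53282976e+01,  7.09212665e-02,
        2.35120731e-02, -6.67363543e-05]), 'ee_pos': array([ 0.13594418, -0.53271427,  0.22393877]), 'eef_rot': array([-3.14055318e+00, -8.12697033e-05,  2.49852647e-01]), 'force': array([-1.24152264,  0.36942606,  0.05786814]), 'moment': array([-0.0181131 ,  0.02859033,  0.05310128]), 'grip_width': 0.09403149621331854}
```

View pics/top0.png

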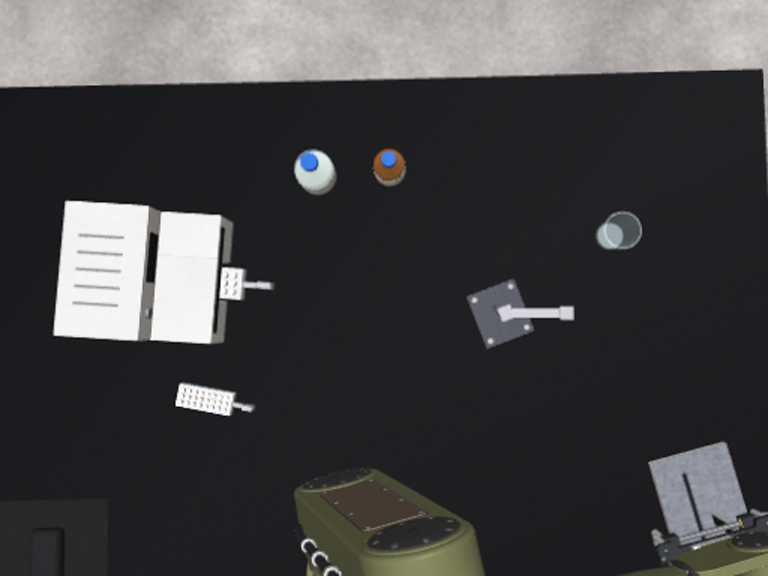

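View pics/scene0.png

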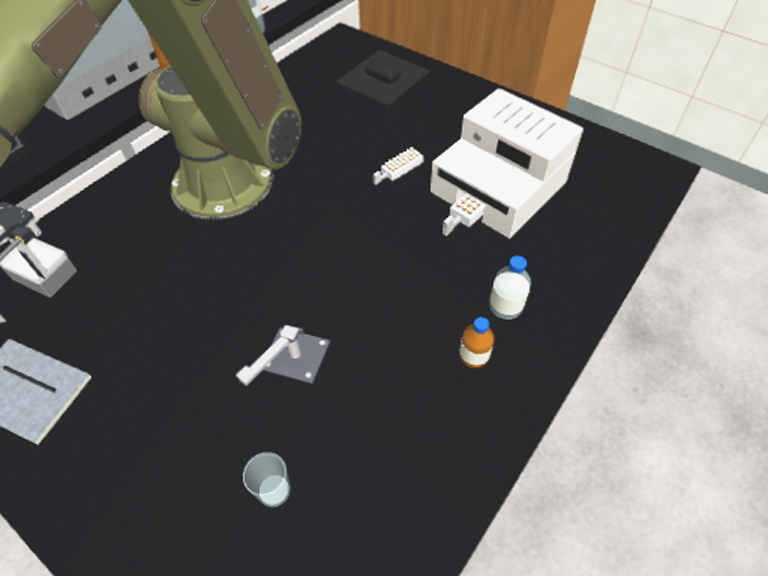

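The top view (up = +x, right = −y) shows the cooler at left with its mouth towards −y and the tray tab at (262,285). The stand is at (505,313), with its brace pointing right to (567,313). The smaller look-alike tray is at (205,400).

Run:
```python
from h import *
P=[]
for n in('top','scene'):
    c=load(n); C=cloud(c); P.append(C.reshape(-1,3))
    print(n,'bench z',np.nanmedian(C[:,:,2]))
def box(p): 
    r=cv2.minAreaRect((p[:,:2]*1000).astype(np.float32)); return np.round(r[0],1),np.round(r[1],1),round(r[2],1)
t=load('top')
q=np.array([(505,313),(567,313),(262,285),(232,285),(222,215),(212,343)])/1.5
S=atz(t,q,[.09,.09,.04,.03,.1,.1]); print(S.round(3))
for i,n in enumerate(('top','scene')):
    p=P[i]; p=p[np.isfinite(p[:,0])]
    def sel(ctr,r,z0,z1): return p[(np.hypot(*(p[:,:2]-ctr).T)<r)&(p[:,2]>z0)&(p[:,2]<z1)]
    for nm,ctr,r,z0,z1 in (('plate',S[0,:2],.09,.004,.014),('brace',S[:2,:2].mean(0),.1,.07,.1),('ledge',S[0,:2],.025,.08,.1),('pad',S[1,:2],.03,.086,.1),
      ('tab',S[2,:2],.03,.02,.06),('block',S[3,:2],.045,.02,.055),('roof',S[4:6,:2].mean(0)+[0,.05],.2,.09,.11)):
        a=sel(ctr,r,z0,z1)
        if len(a)>4: print(n,nm,len(a),*box(a),'zmed',np.median(a[:,2]).round(4),'lo',a[:,:2].min(0).round(3),'hi',a[:,:2].max(0).round(3))
# front edge of cooler from roof
cv=load('top');C=cloud(cv)
save(cv,'top_c.png',(130,120,400,250),2.9)
```

```text
top bench z -0.0008431480127480961
scene bench z -0.00017243042354897486
[[ 0.495 -0.262  0.09 ]
 [ 0.493 -0.377  0.09 ]
 [ 0.559  0.199  0.04 ]
 [ 0.56   0.259  0.03 ]
 [ 0.688  0.261  0.1  ]
 [ 0.45   0.28   0.1  ]]
top plate 999 [ 491.5 -262.4] [161.2 170.8] 34.9 zmed 0.0074 lo [ 0.407 -0.348] hi [ 0.582 -0.177]
top brace 360 [ 497.1 -315.8] [ 30.2 147.4] 1.4 zmed 0.0851 lo [ 0.481 -0.389] hi [ 0.511 -0.242]
top ledge 118 [ 496.  -264.6] [29.5 43.6] 5.3 zmed 0.0872 lo [ 0.481 -0.287] hi [ 0.511 -0.242]
top pad 66 [ 493.8 -370. ] [36.  19.5] 89.2 zmed 0.0891 lo [ 0.484 -0.388] hi [ 0.504 -0.352]
top tab 46 [558.6 202. ] [35.1 12. ] 87.1 zmed 0.0426 lo [0.552 0.184] hi [0.565 0.219]
top block 311 [564.8 258.8] [67.8 71.2] 23.3 zmed 0.0312 lo [0.52  0.219] hi [0.593 0.286]
top roof 3538 [572.4 329.7] [115.2 239.5] 85.2 zmed 0.0992 lo [0.449 0.265] hi [0.695 0.396]
scene plate 808 [ 492.1 -262.4] [170.8 148.5] 84.6 zmed 0.0083 lo [ 0.416 -0.349] hi [ 0.565 -0.177]
scene brace 410 [ 496.9 -317.7] [ 33.2 144.2] 1.9 zmed 0.0854 lo [ 0.478 -0.39 ] hi [ 0.512 -0.245]
scene ledge 111 [ 498.9 -266.7] [34.4 35.2] 21.4 zmed 0.0893 lo [ 0.478 -0.287] hi [ 0.512 -0.245]
scene pad 82 [ 494.9 -373.6] [32.2 24.5] 89.0 zmed 0.0903 lo [ 0.482 -0.39 ] hi [ 0.507 -0.358]
scene tab 53 [558.6 201.9] [47.7 13.9] 86.5 zmed 0.0368 lo [0.55  0.178] hi [0.566 0.225]
scene block 274 [563.4 264.6] [74.7 80. ] 30.4 zmed 0.0313 lo [0.518 0.218] hi [0.596 0.299]
scene roof 1827 [575.9 370.8] [210.2 244.2] 86.0 zmed 0.0997 lo [0.448 0.262] hi [0.704 0.467]
```

View pics/top_c.png

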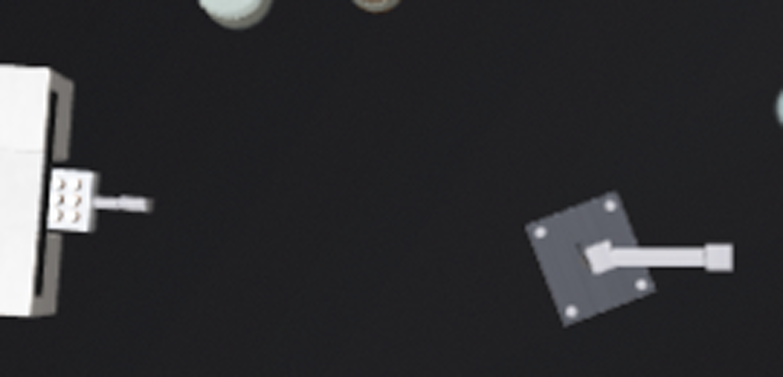

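The crop gives plate corners at (526,226), (615,192), (655,291) and (565,326). The long side is tilted about 21° from world x, so the brace is folded (q≈0).

Run:
```python
from h import *
t=load('top')
f=lambda L:np.array(L)/2.9+[130,120]
p=atz(t,f([(526,226),(615,192),(655,291),(565,326)]),.008)[:,:2]
print('post',p.mean(0),'angle',np.degrees(np.arctan2(*((p[0]+p[1]-p[2]-p[3])[::-1]))), np.degrees(np.arctan2(*((p[0]+p[3]-p[1]-p[2])[::-1])))-90)
print('side',np.linalg.norm(p-np.roll(p,1,0),axis=1))
b=atz(t,f([(732,257),(598,257)]),[.09,.084])[:,:2]; print('tip end',b)
print('bottles',atz(t,np.array([(309,161),(388,158),(610,237)])/1.5,[.15,.12,0]))
print('cooler front/roof edges',atz(t,f([(50,67),(35,316)]),.1))
print('tab',atz(t,f([(120,204),(152,206)]),.044),'block front corners',atz(t,f([(95,169),(94,231)]),.03))
```

```text
post [ 0.49487904 -0.26414437] angle 20.107634307970912 20.016684143079914
side [0.10855234 0.09706432 0.1079782  0.09788003]
tip end [[ 0.4931285  -0.38873437]
 [ 0.49549095 -0.26192874]]
bottles [[ 0.77469552  0.09055339  0.15      ]
 [ 0.78390774 -0.05134866  0.12      ]
 [ 0.64289139 -0.48572917  0.        ]]
cooler front/roof edges [[0.68821436 0.2629136  0.1       ]
 [0.44894922 0.27809446 0.1       ]]
tab [[0.55758665 0.20749917 0.044     ]
 [0.55497478 0.175493   0.044     ]] block front corners [[0.5942643  0.23541991 0.03      ]
 [0.53161637 0.23676801 0.03      ]]
```

```bash
python3 -m creep '{"translation":[[319,173,-50],[319,173,-50],[319,173,-50],[319,173,-50],[319,173,-50]],"yaw":[-0.25,-0.25,-0.25,-0.25,-0.25],"gripper":[255,255,255,255,255]}' 20
```

```text
time_s: 0.52
ee_pos: [0.3131, -0.4363, 0.1963]
eef_rot: [-3.14, 0.0, -0.001]
force: [-0.6, -0.7, -0.1]
grip_width: 0.0642
```

```bash
python3 -m creep '{"translation":[[142,76,-23],[142,76,-23],[142,76,-23],[142,76,-23],[142,76,-60]],"yaw":[0,0,0,0,0],"gripper":[255,255,255,255,255]}'; python3 -m creep '{"translation":[[0,0,-50],[0,0,-90],[0,0,-90],[0,0,-90]],"yaw":[0,0,0,0],"gripper":[255,255,255,255]}'
```

```text
time_s: 0.93
ee_pos: [0.4614, -0.3584, 0.1403]
eef_rot: [3.138, -0.007, 0.004]
force: [0.6, -0.6, 1.3]
grip_width: 0.0308
time_s: 1.27
ee_pos: [0.4606, -0.3577, 0.0489]
eef_rot: [3.141, -0.004, 0.004]
force: [-1.1, -0.5, -0.8]
grip_width: 0.004
```

```bash
cat > path.py <<'E'
from h import *
import sys
o=ctrl.get_obs(); e=o['ee_pos']; y=o['eef_rot'][2]
d=float(sys.argv[1])/1000
for a in map(float,sys.argv[2:]):
    t=np.radians(a); u=np.array([np.cos(t),np.sin(t)]); n=np.array([-u[1],u[0]])
    p=np.array([.495,-.2635])+.095*u-d*n
    print(a,((np.r_[p,.08]-e)*1000).round().astype(int).tolist(),'yaw',round(t+np.pi/2-y,3))
E
python3 path.py 18 -91 -86 -80 -74 -68
```

```text
-91.0 [15, 0, 31] yaw -0.021
-86.0 [23, -2, 31] yaw 0.066
-80.0 [33, -2, 31] yaw 0.171
-74.0 [43, -2, 31] yaw 0.275
-68.0 [53, -1, 31] yaw 0.38
```

```bash
python3 -m creep '{"translation":[[5,0,31],[16,0,31],[23,-2,31],[33,-2,31],[43,-2,31]],"yaw":[0,-0.02,0.066,0.17,0.275],"gripper":[255,255,255,255,255]}'; python3 path.py 16 -68 -61 -55 -49 -43
```

```text
time_s: 1.68
ee_pos: [0.5046, -0.361, 0.084]
eef_rot: [3.137, -0.006, 0.283]
force: [-2.3, 0.4, 1.1]
grip_width: 0.0006
-68.0 [11, 3, -4] yaw 0.101
-61.0 [22, 7, -4] yaw 0.223
-55.0 [32, 11, -4] yaw 0.328
-49.0 [41, 15, -4] yaw 0.433
-43.0 [49, 21, -4] yaw 0.537
```

```bash
python3 -m creep '{"translation":[[11,3,-4],[22,7,-4],[32,11,-4],[41,15,-4],[49,21,-4]],"yaw":[0.1,0.22,0.33,0.43,0.54],"gripper":[255,255,255,255,255]}'; python3 path.py 16 -37 -30 -24 -18 -12
```

```text
time_s: 2.1
ee_pos: [0.5548, -0.3412, 0.0839]
eef_rot: [3.133, -0.006, 0.827]
force: [0.4, -2.3, -0.4]
grip_width: 0.0004
-37.0 [6, 8, -4] yaw 0.098
-30.0 [15, 16, -4] yaw 0.22
-24.0 [21, 24, -4] yaw 0.325
-18.0 [26, 33, -4] yaw 0.429
-12.0 [30, 42, -4] yaw 0.534
```

```bash
python3 -m creep '{"translation":[[6,8,-4],[15,16,-4],[21,24,-4],[26,33,-4],[30,42,-4]],"yaw":[0.1,0.22,0.325,0.43,0.53],"gripper":[255,255,255,255,255]}'; python3 path.py 16 -6 0 6 12 16 18 20 22 24
```

```text
time_s: 2.52
ee_pos: [0.586, -0.3, 0.084]
eef_rot: [3.128, -0.005, 1.362]
force: [0.2, -1.4, -0.6]
grip_width: 0.0005
-6.0 [2, 11, -4] yaw 0.104
0.0 [4, 21, -4] yaw 0.209
6.0 [5, 31, -4] yaw 0.314
12.0 [5, 41, -4] yaw 0.418
16.0 [5, 47, -4] yaw 0.488
18.0 [4, 51, -4] yaw 0.523
20.0 [4, 54, -4] yaw 0.558
22.0 [3, 57, -4] yaw 0.593
24.0 [2, 61, -4] yaw 0.628
```

```bash
python3 -m creep '{"translation":[[2,11,-4],[4,21,-4],[5,31,-4],[5,41,-4],[5,45,-4]],"yaw":[0.1,0.21,0.31,0.42,0.47],"gripper":[255,255,255,255,255]}'; python3 path.py 16 16 18 20 22 24; python3 -m creep '{"translation":[[0,2,0],[0,4,0],[0,6,0]],"yaw":[0.02,0.04,0.06],"gripper":[255,255,255]}'
```

```text
time_s: 2.93
ee_pos: [0.5921, -0.255, 0.0842]
eef_rot: [3.125, -0.001, 1.838]
force: [0.7, -1.4, -0.8]
grip_width: 0.0002
16.0 [-1, 2, -4] yaw 0.012
18.0 [-2, 6, -4] yaw 0.047
20.0 [-2, 9, -4] yaw 0.082
22.0 [-3, 12, -4] yaw 0.116
24.0 [-4, 16, -4] yaw 0.151
time_s: 3.18
ee_pos: [0.5931, -0.2503, 0.0869]
eef_rot: [3.122, 0.003, 1.898]
force: [1.5, -16.1, 8.9]
grip_width: 0.0004
```

```bash
python3 -m creep '{"translation":[[0,2,0],[0,3,0]],"yaw":[0,0],"gripper":[255,255]}'; python3 -m creep '{"translation":[[5,-15,0],[8,-25,30],[8,-25,100],[8,-25,120],[8,-25,120]],"yaw":[0,0,0,0,0],"gripper":[255,255,100,0,0]}'
python3 - <<'E'
from h import *
c=grab('wrist'); save(c,'w1.png')
C=cloud(c); p=C.reshape(-1,3); p=p[np.isfinite(p[:,0])]
P0=np.array([.495,-.2635])
a=p[(p[:,2]>.075)&(p[:,2]<.1)&(np.hypot(*(p[:,:2]-P0).T)<.14)]
print(len(a),cv2.minAreaRect((a[:,:2]*1000).astype(np.float32)),np.median(a[:,2]))
E
```

```text
time_s: 3.35
ee_pos: [0.5935, -0.2499, 0.0884]
eef_rot: [3.121, 0.008, 1.897]
force: [2.6, -20.2, -3.4]
grip_width: 0.0006
time_s: 3.77
ee_pos: [0.6031, -0.2762, 0.2174]
eef_rot: [3.113, 0.016, 1.895]
force: [0.7, -0.5, 1.4]
grip_width: 0.0171
2436 ((547.5342407226562, -243.44644165039062), (136.52032470703125, 28.194780349731445), 20.345834732055664) 0.08444321532028196
```

View pics/w1.png

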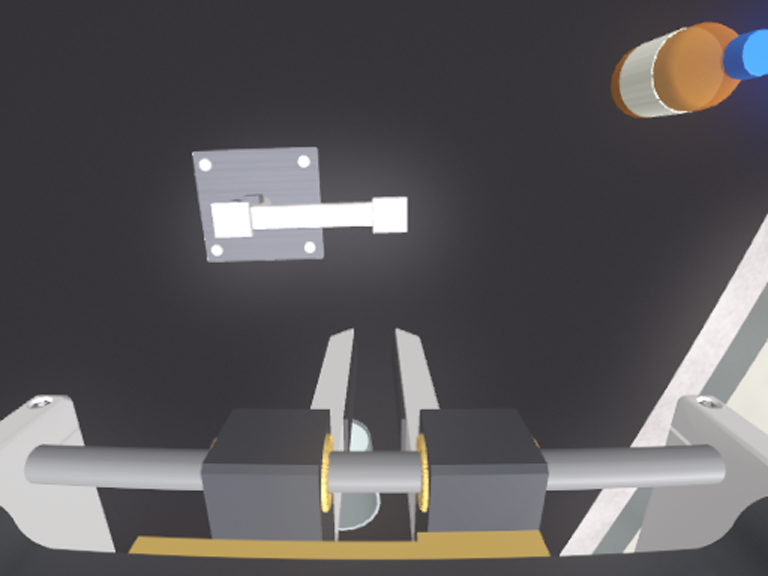

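The brace now lies in line with the plate and ledge: pad at (390,215), ledge at (232,220). Its fitted angle of 20.3° matches the plate's 20°, and the push met a firm stop at 20 N. Next is the tab.

```bash
python3 -m creep '{"translation":[[-47,466,0],[-47,466,0],[-47,466,0],[-47,466,0],[-47,466,0]],"yaw":[-0.1,-0.2,-0.3,-0.387,-0.387],"gripper":[0,0,0,0,0]}'
python3 - <<'E'
from h import *
o=ctrl.get_obs(); print(((np.array([.5565,.160,.17])-o['ee_pos'])*1000).round(), 1.508-o['eef_rot'][2])
E
```

```text
time_s: 4.23
ee_pos: [0.5802, -0.0659, 0.2108]
eef_rot: [3.115, 0.014, 1.502]
force: [0.8, -0.3, -0.3]
grip_width: 0.0549
[-24. 226. -41.] 0.0060745186377886284
```

Stop short of the tab for a closer look.

```bash
python3 -m creep '{"translation":[[-24,180,0],[-24,180,0],[-24,180,0],[-24,180,0],[-24,180,0]],"yaw":[0,0,0,0,0],"gripper":[0,0,0,0,0]}';  python3 - <<'E'
from h import *
c=grab('wrist'); save(c,'w2.png'); o=ctrl.get_obs(); print(o['ee_pos'],o['eef_rot'])
p=cloud(c).reshape(-1,3); p=p[np.isfinite(p[:,0])]
a=p[(p[:,2]>.035)&(p[:,2]<.05)&(np.hypot(*(p[:,:2]-[.5565,.19]).T)<.025)]
print(len(a),cv2.minAreaRect((a[:,:2]*1000).astype(np.float32)),np.median(a,0))
E
```

```text
time_s: 4.65
ee_pos: [0.5548, 0.1182, 0.2102]
eef_rot: [3.116, 0.014, 1.504]
force: [-0.0, 0.1, 0.3]
grip_width: 0.0875
[0.5547867  0.11902802 0.21018865] [3.11616532 0.01376694 1.50539721]
250 ((559.732421875, 195.6915283203125), (26.228792190551758, 11.720357894897461), 85.74066162109375) [0.55942289 0.19632365 0.04315131]
```

View pics/w2.png

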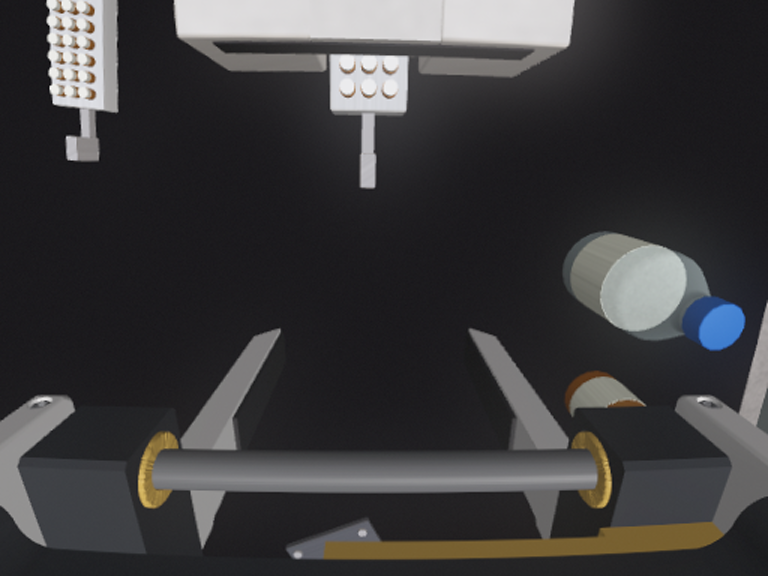

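The tab fills (360–376, 152–188), with the block front at row 112. It measures 26×12 mm at (0.5597, 0.1957), angle 85.7°.

```bash
python3 -m creep '{"translation":[[4,35,-20],[4,75,-40],[4,75,-80],[4,75,-120],[4,75,-150]],"yaw":[0,0,0,0,0],"gripper":[0,0,0,0,0]}'
python3 - <<'E'
from h import *
o=ctrl.get_obs(); print(((np.array([.5595,.195,.031])-o['ee_pos'])*1000).round(),o['eef_rot'])
E
```

```text
time_s: 5.12
ee_pos: [0.5572, 0.1939, 0.0562]
eef_rot: [3.12, 0.015, 1.506]
force: [0.4, 0.1, -0.2]
grip_width: 0.0941
[  2.   1. -25.] [3.11957261 0.01495438 1.50601209]
```

```bash
python3 -m creep '{"translation":[[2,1,-25],[2,1,-25],[2,1,-25],[2,1,-25],[2,1,-25]],"yaw":[0,0,0,0,0],"gripper":[0,150,255,255,255]}' 25;python3 -m creep '{"translation":[[0,0,0],[0,0,0],[0,0,0],[0,0,0],[0,0,0]],"yaw":[0,0,0,0,0],"gripper":[255,255,255,255,255]}'
```

```text
time_s: 5.53
ee_pos: [0.5602, 0.1949, 0.0334]
eef_rot: [3.117, 0.014, 1.506]
force: [-0.2, 0.1, 0.0]
grip_width: 0.0704
time_s: 5.95
ee_pos: [0.5603, 0.1949, 0.0336]
eef_rot: [3.116, 0.014, 1.506]
force: [0.3, 0.1, 0.7]
grip_width: 0.0372
```

```bash
python3 -m creep '{"translation":[[0,0,0],[0,0,0],[0,0,0],[0,0,0],[0,0,0]],"yaw":[0,0,0,0,0],"gripper":[255,255,255,255,255]}' 25
```

```text
time_s: 6.37
ee_pos: [0.5602, 0.195, 0.0338]
eef_rot: [3.117, 0.014, 1.506]
force: [-1.1, 0.7, 3.4]
grip_width: 0.0118
```

```bash
python3 -m creep '{"translation":[[-1,-12,0],[-2,-28,0],[-3,-45,0],[-4,-62,0],[-5,-78,0]],"yaw":[0,0,0,0,0],"gripper":[255,255,255,255,255]}'
```

```text
time_s: 6.78
ee_pos: [0.5551, 0.1161, 0.0339]
eef_rot: [3.116, 0.013, 1.506]
force: [1.0, 2.6, 0.1]
grip_width: 0.0117
```

```bash
python3 -m creep '{"translation":[[-1,-18,0],[-2,-38,0],[-4,-58,0],[-5,-78,0],[-6,-92,0]],"yaw":[0,0,0,0,0],"gripper":[255,255,255,255,255]}'; python3 -m creep '{"translation":[[0,0,0],[0,0,0],[0,0,40],[0,0,80],[0,0,120]],"yaw":[0,0,0,0,0],"gripper":[100,0,0,0,0]}'
```

```text
time_s: 7.2
ee_pos: [0.5489, 0.0225, 0.0339]
eef_rot: [3.116, 0.013, 1.505]
force: [0.4, 2.2, -0.2]
grip_width: 0.0116
time_s: 7.62
ee_pos: [0.5484, 0.0234, 0.1552]
eef_rot: [3.117, 0.013, 1.506]
force: [0.9, -0.4, 0.6]
grip_width: 0.0417
```

```bash
python3 -m creep '{"translation":[[0,0,40],[0,0,75],[0,0,75]],"yaw":[0,0,0],"gripper":[0,0,0]}';  python3 - <<'E'
from h import *
c=grab('wrist'); save(c,'w3.png'); o=ctrl.get_obs(); print(o['ee_pos'],o['eef_rot'])
p=cloud(c).reshape(-1,3); p=p[np.isfinite(p[:,0])]
R=(np.abs(p[:,0]-.555)<.05)&(p[:,1]>-.02)&(p[:,1]<.26)
for z0,z1 in((.02,.05),(.024,.034),(.036,.05)):
    a=p[R&(p[:,2]>z0)&(p[:,2]<z1)]; print(len(a),cv2.minAreaRect((a[:,:2]*1000).astype(np.float32)),a[:,1].min(),a[:,1].max())
E
```

```text
time_s: 7.87
ee_pos: [0.5504, 0.0244, 0.2376]
eef_rot: [3.107, 0.013, 1.507]
force: [0.8, -0.5, 0.8]
grip_width: 0.0619
[0.54954705 0.02435861 0.23378924] [3.11082305 0.01298403 1.5065747 ]
5945 ((555.8782348632812, 112.07188415527344), (207.6297149658203, 60.91560363769531), 85.8674545288086) 0.008830947859314875 0.2172777020574854
3745 ((556.8118286132812, 124.99309539794922), (181.71990966796875, 60.91560363769531), 85.8674545288086) 0.034139111727801985 0.2172777020574854
2140 ((555.8015747070312, 107.15110778808594), (197.7653350830078, 44.299949645996094), 86.09552001953125) 0.008830947859314875 0.20704932560885092
```

View pics/w3.png

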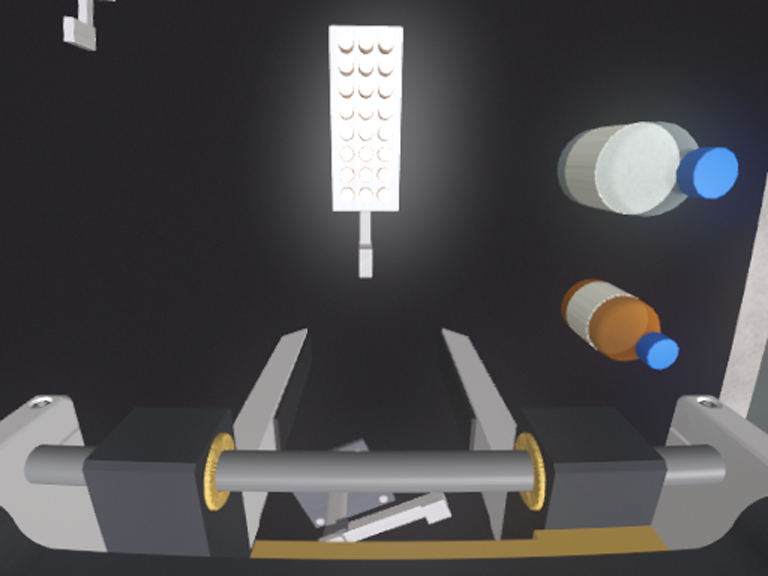

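The tray is wholly out on the bench: block at (330–403, 25–210), tab end at row 277, about 5 cm clear of the front face. Its origin is near (0.558, 0.141), axis 86°.

```bash
python3 -m creep '{"translation":[[3,40,-20],[6,80,-50],[8,117,-80],[8,117,-110],[8,117,-130]],"yaw":[0,0,0,0,0],"gripper":[0,0,0,0,0]}'
python3 - <<'E'
from h import *
o=ctrl.get_obs(); print(((np.array([.558,.141,.024])-o['ee_pos'])*1000).round(),o['eef_rot'],o['grip_width'])
E
```

```text
time_s: 8.33
ee_pos: [0.5552, 0.1445, 0.0986]
eef_rot: [3.116, 0.014, 1.51]
force: [-0.0, 0.9, -2.5]
grip_width: 0.0934
[  3.  -4. -75.] [3.11597485 0.01399825 1.51035165] 0.09344869154045118
```

```bash
python3 -m creep '{"translation":[[3,-4,-20],[3,-4,-45],[3,-4,-65],[3,-4,-75],[3,-4,-75]],"yaw":[-0.007,-0.007,-0.007,-0.007,-0.007],"gripper":[0,0,0,0,0]}' 50;python3 -m creep '{"translation":[[0,0,0],[0,0,0],[0,0,0],[0,0,0],[0,0,0]],"yaw":[0,0,0,0,0],"gripper":[60,120,255,255,255]}' 50
```

```text
time_s: 8.75
ee_pos: [0.5568, 0.1409, 0.0214]
eef_rot: [3.12, 0.015, 1.504]
force: [-0.1, -0.3, 0.2]
grip_width: 0.094
time_s: 9.17
ee_pos: [0.5569, 0.141, 0.0216]
eef_rot: [3.119, 0.015, 1.504]
force: [-0.0, -0.2, 0.6]
grip_width: 0.0641
```

```bash
python3 -m creep '{"translation":[[0,0,0],[0,0,0],[0,0,0]],"yaw":[0,0,0],"gripper":[255,255,255]}' 55; python3 -m creep '{"translation":[[0,0,5],[0,0,15],[0,0,35],[0,0,60],[0,0,90]],"yaw":[0,0,0,0,0],"gripper":[255,255,255,255,255]}'; python3 -m creep '{"translation":[[0,-5,20],[0,-20,40],[0,-40,50],[0,-40,50]],"yaw":[0,0,0,0],"gripper":[255,255,255,255]}'
```

```text
time_s: 9.42
ee_pos: [0.557, 0.141, 0.0217]
eef_rot: [3.119, 0.015, 1.504]
force: [0.6, -0.2, -1.0]
grip_width: 0.0599
time_s: 9.83
ee_pos: [0.5561, 0.1408, 0.1123]
eef_rot: [3.122, 0.015, 1.504]
force: [-0.3, 0.0, -3.7]
grip_width: 0.0594
time_s: 10.17
ee_pos: [0.5569, 0.0986, 0.1656]
eef_rot: [3.117, 0.015, 1.502]
force: [-0.2, -0.4, -4.4]
grip_width: 0.0596
```

```bash
python3 -m creep '{"translation":[[0,-15,0],[0,-45,0],[-1,-80,0],[-2,-115,0],[-3,-150,0]],"yaw":[-0.08,-0.19,-0.3,-0.41,-0.52],"gripper":[255,255,255,255,255]}'; python3 -m creep '{"translation":[[-1,-35,0],[-2,-70,0],[-4,-105,0],[-5,-140,0],[-6,-165,0]],"yaw":[-0.11,-0.22,-0.33,-0.44,-0.53],"gripper":[255,255,255,255,255]}'
python3 - <<'E'
from h import *
o=ctrl.get_obs(); print(((np.array([.5477,-.2433,.135])-o['ee_pos'])*1000).round(),.354-o['eef_rot'][2],o['eef_rot'],o['grip_width'])
E
```

```text
time_s: 10.58
ee_pos: [0.5534, -0.0525, 0.1657]
eef_rot: [3.118, 0.015, 0.977]
force: [0.4, 0.5, -4.1]
grip_width: 0.0599
time_s: 11.0
ee_pos: [0.5468, -0.2199, 0.1658]
eef_rot: [3.118, 0.016, 0.44]
force: [0.2, -0.2, -3.2]
grip_width: 0.0598
[  1. -23. -31.] -0.08641013843550327 [3.11787152 0.01573289 0.44041014] 0.05984094753507601
```

```bash
python3 -m creep '{"translation":[[0,-10,-5],[1,-20,-15],[1,-23,-28],[1,-23,-36],[1,-23,-36]],"yaw":[-0.03,-0.06,-0.086,-0.086,-0.086],"gripper":[255,255,255,255,255]}'
python3 - <<'E'
from h import *
o=ctrl.get_obs(); print(o['ee_pos'],o['eef_rot']); P0=np.array([.5477,-.2433])
for n in('scene','top','wrist'):
    c=grab(n); p=cloud(c).reshape(-1,3); p=p[np.isfinite(p[:,0])]
    if n=='wrist': save(c,'w4.png')
    if n=='scene': save(c,'s4.png',(130,130,300,290),3.5)
    a=p[(np.hypot(*(p[:,:2]-P0).T)<.15)]
    t=np.radians(20.3); L=(a[:,:2]-P0)@np.array([[np.cos(t),-np.sin(t)],[np.sin(t),np.cos(t)]])
    for z0,z1 in((.128,.141),(.142,.156)):
        m=(a[:,2]>z0)&(a[:,2]<z1)&(np.abs(L[:,1])<.034)
        if m.sum()>5: print(n,z0,m.sum(),'local lo',np.percentile(L[m],1,axis=0).round(4),'hi',np.percentile(L[m],99,axis=0).round(4),'slope',np.polyfit(L[m][:,0],a[m][:,2],1).round(4))
E
```

```text
time_s: 11.42
ee_pos: [0.547, -0.2412, 0.1268]
eef_rot: [3.121, 0.019, 0.357]
force: [-0.2, 1.0, -5.0]
grip_width: 0.0595
[ 0.54698271 -0.24117372  0.12681329] [3.12143574 0.01871453 0.3566291 ]
scene 0.128 363 local lo [-0.1252 -0.0308] hi [0.0738 0.0319] slope [0.0048 0.1352]
scene 0.142 248 local lo [-0.1306 -0.0224] hi [0.0634 0.0319] slope [-0.0025  0.148 ]
top 0.128 121 local lo [-0.0689 -0.0249] hi [0.0757 0.0332] slope [-0.011   0.1354]
top 0.142 50 local lo [-0.0967 -0.0165] hi [0.0654 0.0237] slope [-0.0164  0.148 ]
wrist 0.128 9966 local lo [-0.0691 -0.0294] hi [0.0764 0.0306] slope [-0.0046  0.137 ]
wrist 0.142 8490 local lo [-0.061  -0.0301] hi [0.0663 0.0312] slope [0.0014 0.1492]
```

View pics/s4.png

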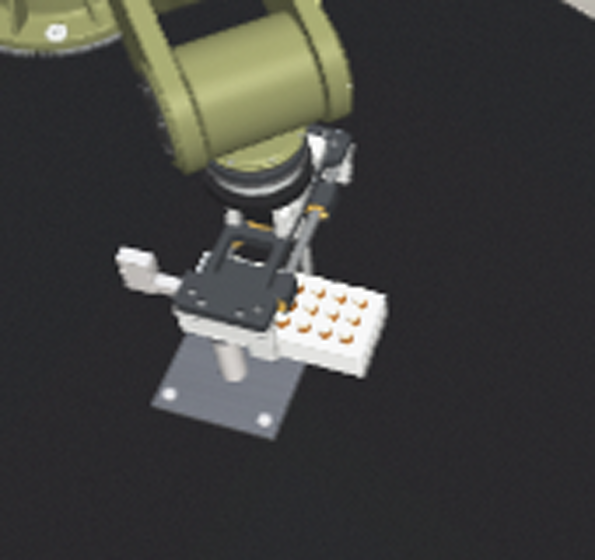

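The tray is held level over the rest: cap block at (285–385, 280–375), tab at (135,270). The clouds put it centred within 1 mm along the rest and about 1 mm to the side. Lower it.

```bash
python3 -m creep '{"translation":[[1,-1,-3],[1,-1,-7],[1,-1,-10],[1,-1,-12],[1,-1,-12]],"yaw":[-0.002,-0.002,-0.002,-0.002,-0.002],"gripper":[255,255,255,255,255]}'
```

```text
time_s: 11.98
ee_pos: [0.5489, -0.2428, 0.1174]
eef_rot: [3.119, 0.016, 0.355]
force: [1.0, -0.2, -4.2]
grip_width: 0.0598
```

```bash
python3 -m creep '{"translation":[[0,0,-1],[0,0,-2]],"yaw":[0,0],"gripper":[255,255]}'
```

```text
time_s: 12.15
ee_pos: [0.5489, -0.2428, 0.1153]
eef_rot: [3.119, 0.016, 0.355]
force: [0.6, 0.4, -3.6]
grip_width: 0.06
```

```bash
python3 -m creep '{"translation":[[-1,0,-1],[-1,0,-2],[-1,0,-3]],"yaw":[0,0,0],"gripper":[255,255,255]}'; python3 -m creep '{"translation":[[0,0,-0.5],[0,0,-1]],"yaw":[0,0],"gripper":[255,255]}'
```

```text
time_s: 12.4
ee_pos: [0.5479, -0.2428, 0.1123]
eef_rot: [3.118, 0.016, 0.354]
force: [0.2, -0.6, -3.8]
grip_width: 0.0596
time_s: 12.57
ee_pos: [0.5479, -0.2428, 0.1116]
eef_rot: [3.118, 0.016, 0.354]
force: [-2.7, 0.9, 3.4]
grip_width: 0.0601
```

```bash
python3 -m creep '{"translation":[[0,0,-0.5],[0,0,-0.5],[0,0,-0.5],[0,0,-0.5]],"yaw":[0,0,0,0],"gripper":[200,80,40,0]}'; python3 -m creep '{"translation":[[0,0,0],[0,0,0],[0,0,0],[0,0,0]],"yaw":[0,0,0,0],"gripper":[0,0,0,0]}'
```

```text
time_s: 12.9
ee_pos: [0.5481, -0.243, 0.1114]
eef_rot: [3.118, 0.016, 0.354]
force: [-0.6, 1.4, 0.4]
grip_width: 0.0744
time_s: 13.23
ee_pos: [0.5482, -0.243, 0.1114]
eef_rot: [3.118, 0.015, 0.354]
force: [-0.1, -0.1, 0.5]
grip_width: 0.0939
```

```bash
python3 -m creep '{"translation":[[0,0,10],[0,0,30],[0,0,60],[0,0,95],[0,0,130]],"yaw":[0,0,0,0,0],"gripper":[0,0,0,0,0]}'; python3 -m creep '{"translation":[[-30,0,20],[-65,0,30],[-100,0,30],[-140,0,30],[-140,0,30]],"yaw":[0,0,0,0,0],"gripper":[0,0,0,0,0]}'
python3 - <<'E'
from h import *
P0=np.array([.5477,-.2433]); o=ctrl.get_obs(); print(o['ee_pos'],o['force'])
for n in('scene','top','wrist'):
    c=grab(n); p=cloud(c).reshape(-1,3); p=p[np.isfinite(p[:,0])]
    if n=='scene': save(c,'s5.png')
    a=p[(np.hypot(*(p[:,:2]-P0).T)<.15)]
    t=np.radians(20.3); L=(a[:,:2]-P0)@np.array([[np.cos(t),-np.sin(t)],[np.sin(t),np.cos(t)]])
    for z0,z1 in((.113,.126),(.127,.142)):
        m=(a[:,2]>z0)&(a[:,2]<z1)
        if m.sum()>5: print(n,z0,m.sum(),'lo',np.percentile(L[m],1,axis=0).round(4),'hi',np.percentile(L[m],99,axis=0).round(4),'fit',np.polyfit(L[m][:,0],a[m][:,2],1).round(4),cv2.minAreaRect((a[m][:,:2]*1000).astype(np.float32)))
E
```

```text
time_s: 13.65
ee_pos: [0.5478, -0.2428, 0.2435]
eef_rot: [3.118, 0.016, 0.355]
force: [-0.0, -0.2, 1.1]
grip_width: 0.0939
time_s: 14.07
ee_pos: [0.4032, -0.2423, 0.2745]
eef_rot: [3.117, 0.016, 0.353]
force: [0.3, 0.3, -0.1]
grip_width: 0.094
[ 0.40324986 -0.24228673  0.27449003] [ 0.26697175  0.29489011 -0.08319708]
scene 0.113 654 lo [-0.1193 -0.0329] hi [0.0739 0.0266] fit [0.0008 0.1203] ((522.1810302734375, -255.46170043945312), (205.10281372070312, 62.36003875732422), 19.578960418701172)
scene 0.127 482 lo [-0.1286 -0.0242] hi [0.0635 0.0187] fit [-0.0003  0.1331] ((517.1436767578125, -257.9407043457031), (196.3041534423828, 45.15328598022461), 20.913082122802734)
top 0.113 828 lo [-0.0725 -0.0276] hi [0.0746 0.0318] fit [-0.0035  0.1192] ((547.845458984375, -241.3367919921875), (149.3345489501953, 60.432716369628906), 20.09771156311035)
top 0.127 358 lo [-0.0618 -0.0192] hi [0.0646 0.023 ] fit [-0.0009  0.1325] ((548.3291625976562, -241.34835815429688), (129.12928771972656, 44.163490295410156), 20.989757537841797)
wrist 0.113 4696 lo [-0.1052 -0.03  ] hi [0.06   0.0289] fit [0.0024 0.1195] ((516.76953125, -256.04443359375), (192.35476684570312, 61.340187072753906), 20.475496292114258)
wrist 0.127 2714 lo [-0.1278 -0.0211] hi [0.057  0.0205] fit [-0.0045  0.1325] ((514.1942749023438, -255.8886260986328), (189.45249938964844, 43.53435516357422), 19.925411224365234)
```

View pics/s5.png

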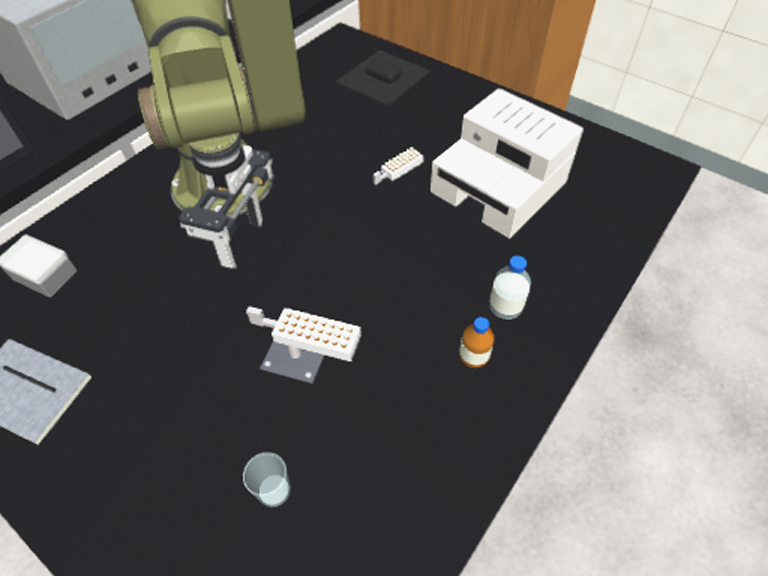

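The tray sits level on the rest at (317,335), bystanders unmoved, and the gripper is clear at (225,215).

```bash
python3 -c "
from station import ctrl
print(ctrl.hand_in())"
```

```text
the job is handed in; nothing more can be done
None
```

The job is done and handed in, at about 14 s of the 64 s allowed; the hand-in gave no verdict.

- **Brace:** I swung it out with closed fingers until it met a firm stop at about 20 N. Its fitted angle of 20.3° matches the stand plate's 20°.
- **Tray drawn out:** I pulled it out by the tab, about 5 cm clear of the cooler's front, and let go of it on the bench.
- **Tray placed:** I gripped it by its sides, lifted it level, turned it about 66° and set it along the rest with the tab on the post side. I let go at first contact, after the vertical force rose by about 7 N.

**Last checks:**
- **Level:** the tray's top is at 119–120 mm, as it should be, with almost no slope.
- **Alignment:** its angle is within about 1° of the rest, and along the rest it is centred to about 1 mm.
- **Sideways, where the cameras disagreed:** the top camera puts the tray about 2 mm to one side, the scene camera about 3 mm to the other, and the wrist camera near zero. I took it as centred, given that the calibration is only good to about 2 mm.
- **Surroundings:** by eye in the last picture, both bottles and the beaker look unmoved, and the gripper is well clear of everything.

**Unplanned:** the tool stayed tilted by about 1.5° after the brace push. The tray was gripped and set down at that same tilt, so it stayed level.

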